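# Load the bead tray and clamp the drying slide at its mark

### The job

Pour all six clay beads from the copper cup into the white tray on the drying slide and stand the cup back upright on the table. Then, with the orange lever still open, push the sliding leg out by its blue grip block until the yellow pointer meets the red mark, and keep it there while you squeeze the lever fully closed against the block. Finish while still holding block and lever squeezed between the fingers, with the leg at the mark (its spring keeps pulling it back); leave the red mark, the jar, the bowl and the brush pot where they are.

Things in the scene. Friction and masses are not known exactly. Their poses are not given: they have to be found in the camera images.
- stand: The fixed drying slide: an aluminium rail 500 mm long, 50 wide, 30 high lying on the table. Origin on the table under the rail's middle line, 120 mm from its rear end. Its x axis runs along the rail in the direction in which the leg slides out, z up; the lever, the pointer and the white scale are on its -y side.
- leg (a joint): How far the sliding leg is pushed out along the stand's +x (m): 0 fully in (start), 0.13 the stop. A return spring pulls it back in with 3.5 N at 0 to 4.8 N at the stop, always, even with the lever closed, so it must be held.
- grip_block: Blue block on the leg, the part to hold; axes as the stand's, origin at table height on the rail's middle line (at the stand's origin with the leg in). Body 100 mm (x) by 24 (y), z 47 to 97. On its flat +y face (y = +12) two prongs stick out to y = +54 at x = -34 to -22 and +22 to +34 (z 55 to 95): a 44 mm pocket where a finger fits and can push the leg along x. The lever is on its -y side.
- grip (a point): Point on the grip block to place between the fingers: 78 mm above the table, at x = 0, y = -3 mm of grip_block: midway between the block's +y face and the closed lever's outer face (30 mm apart), so fingers that close evenly about it squeeze the lever shut just as they clamp the block.
- lever (a joint): Angle of the orange cam lever (rad) about its vertical pivot: 0 closed, lying flat along the block; positive swung out to the stand's -y. Starts at 0.28 to 0.38. It stays where it is left; friction about 0.12 N m.
- lever_paddle: Orange lever paddle, 88 mm long, 6 mm thick, z 58 to 94 mm above the table, carried by the leg. Origin at table height on its pivot, at x = +50, y = -15 mm of grip_block; the paddle runs from there in its own -x, 5 to 93 mm from the pivot, so beside the finger pocket it is about 50 mm from the pivot and stands out 14 to 19 mm there when open.
- lever_tip (a point): Free end of the orange lever paddle, mid height, 93 mm from the pivot.
- pointer (a point): Tip region of the thin yellow pointer bar on the leg, 55 mm behind the grip block's origin, over the white scale.
- mark_line (a point): Red length mark on the white scale beside the rail (fixed during the job; axes as the stand's). Its x lies where the pointer must come: 45 to 105 mm ahead of the pointer at the start.
- tray: White open tray on the leg, 136 by 136 mm outside, walls 4 mm thick, 46 mm high; floor 4 mm. Origin under its centre, 47 mm above the table (rim 93 mm above the table), 165 mm ahead of the grip block's origin; moves with the leg.
- cup: Copper scoop cup, open on top: flat upright sides, 60 mm wide (y), 110 long (x -40 to +70), 55 high, walls 4; no front wall, but a 45 degree ramp inside from the floor (x = 30) up to the spout lip (x = 72, z = 45 mm). Origin under it; x towards the spout, z up. Grip across the 60 mm, x = 5, z = 40 mm. 0.12 to 0.21 kg.
- spout (a point): Middle of the cup's spout lip. The beads roll out over it when the cup is tipped, spout down, well past 45 degrees (about 75).
- jar: Bystander: glaze jar with a white lid, diameter 72, height 85 mm; origin under it.
- bowl: Bystander: white bowl, rim diameter 110, height 45 mm; origin under it.
- brush_pot: Bystander: brass brush pot, diameter 72, height 85 mm, brushes up to about 170 mm; origin under it.
- bead0: One of six round clay beads, diameter 20 mm, 11 g, origin at its centre; starts in the cup.
- bead1: One of six round clay beads, diameter 20 mm, 11 g, origin at its centre; starts in the cup.
- bead2: One of six round clay beads, diameter 20 mm, 11 g, origin at its centre; starts in the cup.
- bead3: One of six round clay beads, diameter 20 mm, 11 g, origin at its centre; starts in the cup.
- bead4: One of six round clay beads, diameter 20 mm, 11 g, origin at its centre; starts in the cup.
- bead5: One of six round clay beads, diameter 20 mm, 11 g, origin at its centre; starts in the cup.
Things that resemble listed ones, but are neither listed nor needed, are in the scene too. Several things look just like the cup: the one meant starts farthest to the robot's right.

How it is judged (in metres and radians):
On the way, in this order (a step that is already met when the one before it is completed fails the run):
1. all six beads lie in the tray (x of bead0 in the frame of tray between -0.066 and 0.066 m and y of bead0 in the frame of tray between -0.066 and 0.066 m and z of bead0 in the frame of tray between 0.005 and 0.05 m and x of bead1 in the frame of tray between -0.066 and 0.066 m and y of bead1 in the frame of tray between -0.066 and 0.066 m and z of bead1 in the frame of tray between 0.005 and 0.05 m and x of bead2 in the frame of tray between -0.066 and 0.066 m and y of bead2 in the frame of tray between -0.066 and 0.066 m and z of bead2 in the frame of tray between 0.005 and 0.05 m and x of bead3 in the frame of tray between -0.066 and 0.066 m and y of bead3 in the frame of tray between -0.066 and 0.066 m and z of bead3 in the frame of tray between 0.005 and 0.05 m and x of bead4 in the frame of tray between -0.066 and 0.066 m and y of bead4 in the frame of tray between -0.066 and 0.066 m and z of bead4 in the frame of tray between 0.005 and 0.05 m and x of bead5 in the frame of tray between -0.066 and 0.066 m and y of bead5 in the frame of tray between -0.066 and 0.066 m and z of bead5 in the frame of tray between 0.005 and 0.05 m), for 0.2 s.
2. the leg is pushed out to the mark (5 mm) with the lever still open (x of pointer in the frame of mark_line between -0.005 and 0.005 m and value of joint lever above 0.2 rad), for 0.2 s.
3. the lever is closed with the leg at the mark, both squeezed between the fingers (x of pointer in the frame of mark_line between -0.005 and 0.005 m and value of joint lever below 0.08 rad and contact force between the fingers and grip_block above 2 N and contact force between the fingers and lever_paddle above 2 N), for 0.2 s.
At the end, for the whole second after the job is handed in: All six beads in the tray; pointer within 5 mm of the mark along the rail and the leg still; lever closed to under 0.08 rad; the fingers press on both the grip block and the lever paddle with over 2 N each; the cup stands upright on the table, untouched (all of step 1 and all of step 3 and velocity of joint leg between -0.01 and 0.01 m/s and angle between cup's own z axis and vertical below 0.1 rad and height (world z) of cup between -0.006 and 0.006 m and linear speed of cup below 0.05 m/s and contact force between cup and the arm below 0.1 N and contact force between cup and the fingers below 0.1 N); the arm keeps its last pose, push and grip.
It fails at once if the red mark is moved more than 3 mm (distance of mark_line from where it was at the start of the episode above 0.003 m).
It fails at once if the lever is closed (below 0.15 rad) while the leg is more than 10 mm off the mark (value of joint lever below 0.15 rad and not (x of pointer in the frame of mark_line between -0.01 and 0.01 m)).
It fails at once if the jar is moved more than 30 mm (distance of jar from where it was at the start of the episode above 0.03 m).
It fails at once if the bowl is moved more than 30 mm (distance of bowl from where it was at the start of the episode above 0.03 m).
It fails at once if the brush pot is moved more than 30 mm (distance of brush_pot from where it was at the start of the episode above 0.03 m).
It also fails if it takes over 67 s, if anything falls off the work surface, if the arm or the gripper's body presses on something with over 40 N, if the wrist force passes 120 N, or if a joint passes its speed limit or range.

### The arm

A 7-joint arm with a two-finger parallel gripper is mounted at the origin on the work surface. World frame = base frame: x ahead of the robot, y to its left, z up, the work surface at z = 0. Lengths are in mm, angles in rad, forces in N, time in s.
With the tool pointing down it reaches from about 400 to 875 mm from the base axis. Payload 4.4 kg.
Tool frame: the origin (TCP) lies at the very end of the fingers, on their centre line; the grasp point (between the pads) lies 19 mm behind it; z points along the fingers, y is the line along which they close (so a half turn about z gives the same grasp; the last joint's range is limited). The gripper opens to 85 mm and grips with 20 to 120 N. Pads are 22 mm wide; open, the fingers measure 114 mm over their backs; the gripper's body (76 mm by 85 mm) begins 54 mm behind the grasp point. The pads swing forward as they close: fully open they stand 13 mm farther back than shut.
Start: joints at [-1.313, 0.628, 0.038, 1.517, -0.027, 0.996, -0.02], TCP at [206.788, 616.244, 231.313] pointing down, gripper open.
Joint ranges: [-3.06, 3.06], [-0.37, 2.12], [-1.25, 1.32], [0.18, 2.47], [-1.1, 4.24], [0.23, 1.98], [-2.94, 2.94]. Speed limits (rad/s): [2.57, 2.57, 3.14, 3.14, 3.14, 3.14, 3.14].

### API

Orientations are given as [roll, pitch, yaw] about the fixed x, y, z axes, in that order (R = Rz(yaw) Ry(pitch) Rx(roll)).
In Python, from cell import read_state, get_image, camera_params, finish_job gives the robot as it stands.
- The arm moves only by the tool arm_command, never from a script. Its argument "deltas" is a list of rows, each an object of numbers: "dx", "dy", "dz": the shift along the world's x, y, z in m; "yaw": the turn about the world's z in degrees; "jaw": the opening, from 0 (shut) to 1 (fully open). A call has 1 to 20 rows; each row is the pose to reach, as a shift and turn from the pose commanded when the call began; what a row does not reach only later rows make up. A row lasts 1/10 s, in which the tool goes at most 50 mm and 8.59 degrees, less where a joint would pass 70% of its speed; a pose out of reach is approached as far as the arm can. A call with a gripper value outside its range is refused whole. The fingers move at their own pace and stop on an object; the grip force is fixed at half the most. Time passes only in rows, so rows that repeat a pose let the fingers close. It gives the time, the measured TCP pose, the force, the opening and the grip force at its end, in the units of the state.
- read_state(): the state, without advancing time (a new reading comes with each control period).
- get_image(name): name is "scene" or "side" or "wrist"; returns (picture, depth): 400x640x3 uint8, red, green, blue; 400x640 float32, mm along the optical axis (not along the pixel's ray), 0 where there is no reading.
- camera_params(name): a dict with "camera_matrix" (3x3 intrinsics, pixels), "k1" (the pictures are not rectified: a ray, as slopes to the right and down, at radius r is drawn at 1 + k1 r^2 times it, then the intrinsics apply), "extrinsics" (4x4, takes a point from camera to world coordinates). Camera axes: x right, y down, z forward; pixel columns grow to the right and rows downward; lengths in mm; the calibration is good to about 2 mm. A picture is of the moment at which its call begins: read the wrist's pose just before it. camera_params takes no time and is no camera call; for the wrist camera it gives the pose at the moment of the call.
- finish_job(): hands the job in; it is judged then, once.
The state is a dict: "clock": time; "qpos": joint angles; "qd": joint speeds; "tau": joint torques, N m; "eef_pos": TCP position; "tool_rot": TCP orientation; "force": force on the tool from outside, world axes, zero at the start; "torque": the same for the moment, N m; "width": finger opening in mm; "gripper_force": force on a finger pad.
Only numpy, scipy, OpenCV 4.12 (cv2) and the standard library are available. Lean on these libraries where they do the work, as an engineer would, in place of code of your own. Each camera call takes 0.05 s, during which the arm holds its last target. There are 200 camera calls.

## Working session

There is one attempt and no reset: what is moved stays moved. The work goes in short steps, Python scripts to look and compute and a tool call to move; the robot and the scene stay as the last step left them, time stands still between calls to the robot, and variables do not carry over. Pictures are saved under pics/ and viewed, at most 10 in all, crops included, and the job is handed in when it is done.

Besides the shell and the picture viewer there is one more tool, called after "Request:" as name(argument=value, ...), one argument or row to a line, values as JSON. arm_command: Moves the arm, as the interface text tells. Its arguments: {"type":"object","properties":{"deltas":{"type":"array"}},"required":["deltas"]}

```bash
mkdir -p pics
cat > h.py <<'E'
import numpy as np, cv2
from cell import *
def cloud(n):
    # world point per pixel (H,W,3), NaN where no depth
    p=camera_params(n); im,d=get_image(n)
    K=np.array(p["camera_matrix"],float);E=np.array(p["extrinsics"],float)
    v,u=np.mgrid[:400,:640].astype(np.float32)
    r=cv2.undistortPoints(np.stack([u,v],-1).reshape(-1,1,2),K,np.array([p["k1"],0,0,0],float)).reshape(400,640,2)
    d=np.where(d>0,d,np.nan)
    c=np.dstack([r*d[...,None],d])
    return im,c@E[:3,:3].T+E[:3,3]
def save(f,im): cv2.imwrite('pics/'+f,im[...,::-1])
E
ls
python3 - <<'E'
from h import *
for n in("scene","side"):
    im,P=cloud(n); save(n+'0.png',im); np.savez(n+'0.npz',im=im,P=P)
    print(n,np.array(camera_params(n)["extrinsics"])[:3].round(2).tolist())
s=read_state(); print(s)
E
```

```text
h.py
pics
scene [[0.39, 0.58, -0.71, 1462.08], [0.92, -0.26, 0.29, -378.09], [-0.02, -0.77, -0.64, 959.36]]
side [[0.95, -0.25, 0.19, 287.45], [-0.31, -0.73, 0.6, -606.19], [-0.01, -0.63, -0.77, 876.86]]
{'clock': 0.1, 'qpos': array([-1.3128257 ,  0.62928701,  0.03847935,  1.51823799, -0.02702293,
        0.99632153, -0.02002091]), 'qd': array([-0.00084403, -0.00213441, -0.00138687, -0.00248768,  0.00075076,
        0.00147861,  0.00091683]), 'tau': array([ 2.83149202e-03, -5.64522493e+01,  1.23014756e+00, -1.93970096e+01,
        1.12347800e-02,  5.46732990e-03, -1.36539654e-05]), 'eef_pos': array([206.60039997, 615.70760402, 230.46965609]), 'tool_rot': array([-3.13985778e+00,  1.99963228e-05,  2.81776135e+00]), 'force': array([ 0.26999564,  0.35101113, -1.99500585]), 'torque': array([ 0.01105266, -0.03371362,  0.00111068]), 'gripper_force': 0.0, 'width': 85.44547953353455}
```

View pics/scene0.png

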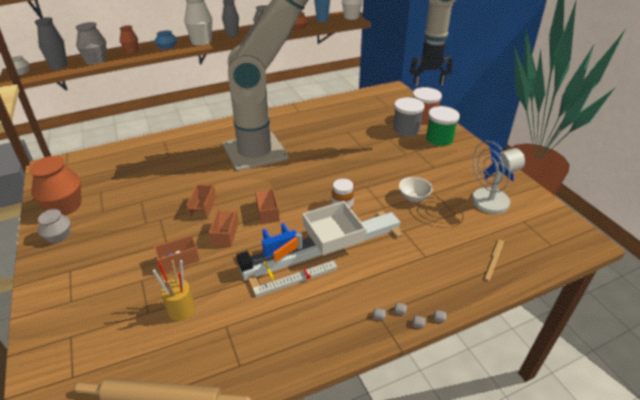

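View pics/side0.png

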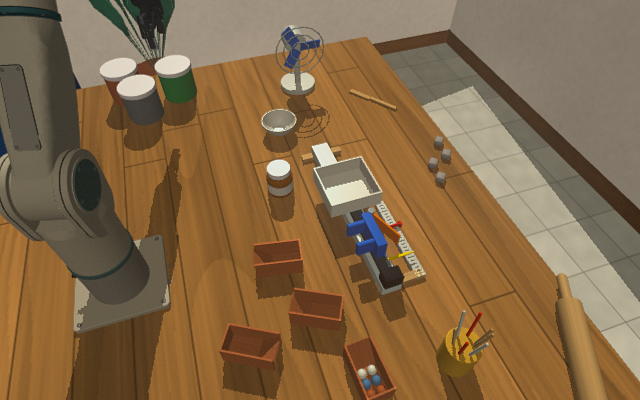

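Run:
```python
from h import *
for n in("scene","side"):
    z=np.load(n+'0.npz'); im,P=z['im'],z['P']; hsv=cv2.cvtColor(im,cv2.COLOR_RGB2HSV)
    H,S,V=[hsv[...,i].astype(int) for i in range(3)]
    X,Y,Z=P[...,0],P[...,1],P[...,2]
    R=(X>250)&(X<950)&(abs(Y)<600)&(Z<250)
    def rep(name,m,k=1,mina=6):
        m=(m&R).astype(np.uint8); c,l,st,ce=cv2.connectedComponentsWithStats(m)
        for i in sorted(range(1,c),key=lambda i:-st[i,4])[:k]:
            if st[i,4]<mina: continue
            q=P[l==i]; q=q[np.isfinite(q[:,0])]
            (cx,cy),(w,h),a=cv2.minAreaRect(q[:,:2].astype(np.float32))
            print(n,name,st[i,4],'px',ce[i].round(0),'med',np.median(q,0).round(0),'z',np.percentile(q[:,2],[2,98]).round(0),'rect',np.round([cx,cy,w,h,a],1))
    rep('blue',(H>105)&(H<122)&(S>190)&(V>60)&(Z>40),1)
    rep('orange',(H>=7)&(H<14)&(S>215)&(V>150)&(Z>40),2)
    rep('red',((H<4)|(H>175))&(S>190)&(V>120)&(Z<60),4,3)
    rep('yellow',(H>22)&(H<32)&(S>180)&(V>150),4,3)
    rep('white',(S<60)&(V>150)&(Z>12),6,20)
    rep('whitelow',(S<70)&(V>130)&(Z<14),3,20)
    rep('copper',((H<8)|(H>174))&(S>110)&(S<200)&(V>60)&(Z>12),6,80)
```

```text
scene blue 388 px [276. 241.] med [ 598. -127.   95.] z [ 58. 101.] rect [ 576.1 -112.1   93.3   58.4   89.3]
scene red 7 px [308. 276.] med [688. -68.  20.] z [15. 25.] rect [688.2 -68.8   2.    9.4  33.1]
scene yellow 26 px [270. 273.] med [ 649. -163.   37.] z [-1. 39.] rect [ 642.  -161.4   11.7   53.6   74.3]
scene yellow 3 px [265. 262.] med [ 607. -163.   37.] z [36. 37.] rect [ 608.4 -163.6    2.7    4.    78.7]
scene white 2072 px [344. 227.] med [587.  69.  54.] z [18. 95.] rect [554.9 112.2 197.4 293.6  17.3]
scene white 250 px [411. 184.] med [459. 409.  30.] z [13. 45.] rect [478.1 395.8  73.2 109.    9.5]
scene white 218 px [343. 186.] med [439. 161.  83.] z [73. 87.] rect [434.1 161.7  61.6  62.6  38.3]
scene white 218 px [278. 283.] med [ 672. -147.   13.] z [12. 17.] rect [ 6.728e+02 -1.491e+02  2.560e+01  1.379e+02  3.000e-01]
scene white 118 px [322. 268.] med [670. -20.  13.] z [12. 17.] rect [670.9 -18.6  26.4  78.8   2.9]
scene white 109 px [287. 259.] med [ 612. -100.   27.] z [12. 33.] rect [ 6.077e+02 -1.015e+02  1.580e+01  5.870e+01  3.000e-01]
scene whitelo
[... 794 characters left out ...]
 med [642. 584.  15.] z [12. 19.] rect [645.9 581.5  52.8  36.    1. ]
side white 46 px [362. 372.] med [ 451. -380.   22.] z [20. 26.] rect [ 451.7 -379.    13.2   14.    67.1]
side white 45 px [371. 368.] med [ 473. -379.   23.] z [18. 26.] rect [ 473.5 -378.8   13.1   13.8   63.9]
side white 38 px [290.  88.] med [584. 587.  15.] z [13. 20.] rect [583.5 587.   37.9  22.8   3.3]
side whitelow 177 px [385. 213.] med [667. -21.  11.] z [ 8. 14.] rect [667.2 -18.3  24.7  78.7   0.7]
side whitelow 154 px [279. 126.] med [496. 413.   8.] z [ 2. 13.] rect [495.7 414.1  39.7  69.5  77.4]
side whitelow 131 px [414. 262.] med [ 672. -178.   12.] z [ 9. 14.] rect [ 670.8 -185.8   24.4   61.9    3.6]
```

Run:
```python
from h import *
a=np.load('side0.npz')['im'];b=np.load('scene0.npz')['im']
f=lambda x,s:cv2.resize(x,None,fx=s,fy=s,interpolation=cv2.INTER_CUBIC)
A=f(a[150:300,290:440],2.66);B=f(b[170:320,150:300],2.66)
C=f(b[200:300,230:350],3.3)
save('crop0.png',np.hstack([A,C[:,:396] if 0 else f(b[190:310,230:350],3.325)]))
```

```text
(no output)
```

View pics/crop0.png

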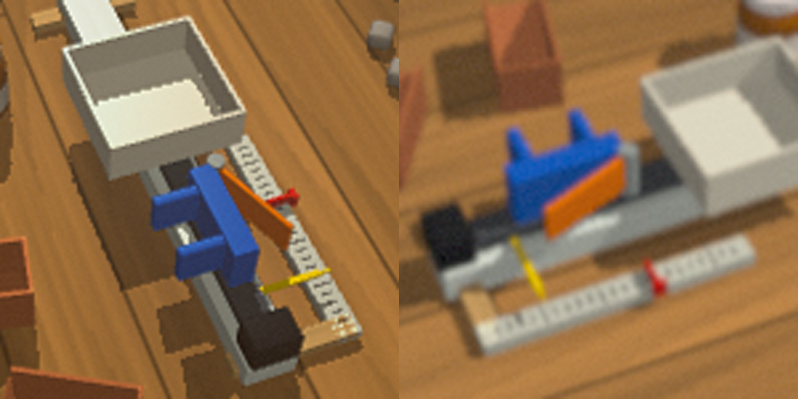

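Run:
```python
from h import *
def rect(q):
    (cx,cy),(w,h),a=cv2.minAreaRect(q[:,:2].astype(np.float32)); return np.round([cx,cy,w,h,a],1)
for n in("scene","side"):
    z=np.load(n+'0.npz'); im,P=z['im'],z['P']; hsv=cv2.cvtColor(im,cv2.COLOR_RGB2HSV)
    H,S,V=[hsv[...,i].astype(int) for i in range(3)]
    X,Y,Z=P[...,0],P[...,1],P[...,2]
    # tray rim
    m=(Z>88)&(Z<97)&(Y>-25)&(Y<140)&(X>500)&(X<670)&(S<70)
    print(n,'tray rim',m.sum(),rect(P[m]))
    # rail top edge fit: far part of rail
    m=(Z>24)&(Z<36)&(Y>140)&(Y<275)&(X>540)&(X<640)&(S<70); print(n,'rail far',m.sum(),rect(P[m]) if m.sum()>5 else '')
    m=(Z>8)&(Z<17)&(Y>-230)&(Y<40)&(X>645)&(X<700)&(S<70); print('scale',rect(P[m]))
    # block top
    m=(Z>93)&(Z<101)&(Y>-180)&(Y<-30)&(X>500)&(X<640)&(H>100)&(H<125)&(S>120); print(n,'block top',m.sum(),rect(P[m]))
    m=(Z>86)&(Z<96)&(Y>-180)&(Y<-20)&(X>560)&(X<680)&(H>=5)&(H<17)&(S>180); print(n,'paddle top',m.sum(),rect(P[m]) if m.sum()>3 else '')
    # copper regions
    m=((H<14)|(H>174))&(S>90)&(V>40)&(Z>44)&(Z<64)&(X<620)&(Y<40)&(X>250)&(Y>-560)
    c,l,st,ce=cv2.connectedComponentsWithStats(cv2.morphologyEx(m.astype(np.uint8),cv2.MORPH_CLOSE,np.ones((3,3))))
    for i in range(1,c):
        if st[i,4]>15: q=P[(l==i)&m]; print(n,'cup rim',st[i,4],ce[i].round(),rect(q))
    for nm,c0 in(('wht',(S<50)&(V>120)),('bl',(H>95)&(H<125)&(S>80)),):
        m=c0&(abs(X-470)<60)&(abs(Y+385)<60)&(Z>5); print(n,nm,m.sum(), np.nanmedian(P[m],0).round() if m.sum() else '')
z=np.load('side0.npz'); im=z['im']
f=lambda x,s:cv2.resize(x,None,fx=s,fy=s,interpolation=cv2.INTER_CUBIC)
b=np.load('scene0.npz')['im']
save('cup0.png',np.hstack([f(im[320:400,330:410],5),f(b[215:295,140:220],5)]))
```

```text
scene tray rim 332 [585.8  56.5 142.5 138.2   0.8]
scene rail far 432 [586.  211.4  58.4 120.5   3.3]
scale [ 6.717e+02 -9.790e+01  3.120e+01  2.402e+02  4.000e-01]
scene block top 261 [ 573.  -110.8   95.7   64.7   89. ]
scene paddle top 69 [ 624.6 -106.3    6.1   81.2   22.9]
scene cup rim 165 [267. 203.] [367.5 -74.   60.4 111.2  80. ]
scene cup rim 57 [206. 200.] [ 288.2 -246.9   23.8   84.4   45.3]
scene cup rim 42 [190. 203.] [ 275.8 -299.5   23.6   52.4   85.5]
scene cup rim 232 [222. 224.] [ 409.8 -226.5   62.1  116.9   62.2]
scene cup rim 366 [175. 248.] [ 465.9 -380.    66.6  112.5    2.3]
scene wht 3 [ 453. -401.   24.]
scene bl 0 
side tray rim 390 [584.2  54.8 137.  139.8   0.9]
side rail far 365 [580.9 224.9  51.1  89.8   1.6]
scale [668.4 -98.3  26.4 238.9   0.7]
side block top 483 [ 565.5 -109.1   65.2  101.5    1.1]
side paddle top 116 [ 619.3 -105.3    8.    84.7   22.3]
side cup rim 463 [278. 254.] [362.1 -74.   63.3 112.4  79.7]
side cup rim 102 [391. 281.] [ 580.1 -227.4   23.1   47.    59.5]
side cup rim 523 [316. 305.] [ 407.  -226.1   62.4  112.9   62.5]
side cup rim 288 [265. 342.] [ 270.7 -271.    60.8   78.    60.5]
side cup rim 533 [370. 370.] [ 463.1 -381.9   61.2  112.4    2.3]
side wht 47 [ 457. -377.   22.]
side bl 126 [ 466. -402.   22.]
```

View pics/cup0.png

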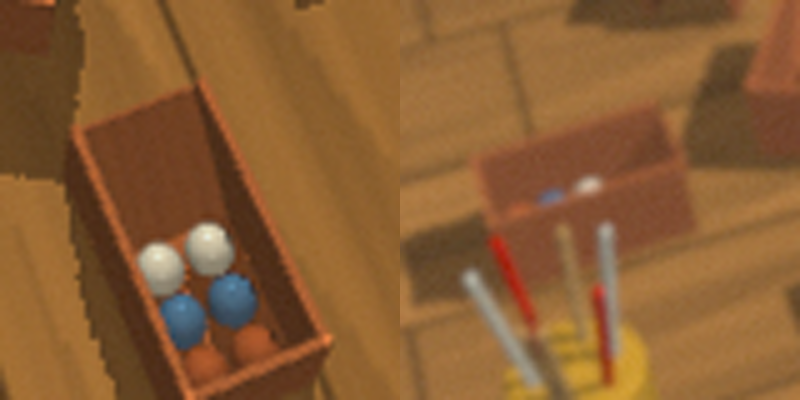

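Request:
arm_command(
  deltas=[
    {"dx": 0.373,"dy": -0.416,"dz": 0,"yaw": -69,"jaw": 1},
    {"dx": 0.373,"dy": -0.416,"dz": 0,"yaw": -69,"jaw": 1},
    {"dx": 0.373,"dy": -0.416,"dz": 0,"yaw": -69,"jaw": 1},
    {"dx": 0.373,"dy": -0.416,"dz": 0,"yaw": -69,"jaw": 1},
    {"dx": 0.373,"dy": -0.416,"dz": 0,"yaw": -69,"jaw": 1},
    {"dx": 0.373,"dy": -0.416,"dz": 0,"yaw": -69,"jaw": 1},
    {"dx": 0.373,"dy": -0.416,"dz": 0,"yaw": -69,"jaw": 1},
    {"dx": 0.373,"dy": -0.416,"dz": 0,"yaw": -69,"jaw": 1},
    {"dx": 0.373,"dy": -0.416,"dz": 0,"yaw": -69,"jaw": 1},
    {"dx": 0.373,"dy": -0.416,"dz": 0,"yaw": -69,"jaw": 1},
    {"dx": 0.373,"dy": -0.416,"dz": 0,"yaw": -69,"jaw": 1},
    {"dx": 0.363,"dy": -0.466,"dz": 0,"yaw": -69,"jaw": 1},
  ],
)

```text
clock: 1.3
eef_pos: [574.6, 156.0, 230.7]
tool_rot: [3.137, 0.0, 1.614]
force: [0.0, -2.4, -0.4]
width: 85.5
gripper_force: 0.0
```

Run:
```python
from h import *
s=read_state(); print(s['clock'],s['qpos'].round(2),s['eef_pos'].round(),s['tool_rot'].round(3))
for n in("scene","side"):
    z=np.load(n+'0.npz'); im,P=z['im'],z['P']; hsv=cv2.cvtColor(im,cv2.COLOR_RGB2HSV)
    H,S,V=[hsv[...,i].astype(int) for i in range(3)]; X,Y,Z=[P[...,i] for i in range(3)]
    m=(H>18)&(H<30)&(S>170)&(Z>20)&(Z<100)&(Y<-250); q=P[m]; print('pot',m.sum(),q.min(0).round(),q.max(0).round())
    m=(X>540)&(X<750)&(Z>60)&(Z<220)&(Y<-250)&(Y>-500);q=P[m]; print('brush',np.percentile(q,[1,99],0).round())
```

```text
1.3 [-0.54  0.57  0.37  1.69 -0.24  0.92 -0.04] [575. 156. 231.] [3.137 0.    1.614]
pot 716 [ 614. -445.   20.] [ 687. -375.   89.]
brush [[ 617. -444.   61.]
 [ 683. -376.  166.]]
pot 1255 [ 608. -446.   20.] [ 679. -376.   89.]
brush [[ 610. -446.   62.]
 [ 677. -378.  166.]]
```

Request:
arm_command(
  deltas=[
    {"dx": -0.105,"dy": -0.542,"dz": 0,"jaw": 1},
    {"dx": -0.105,"dy": -0.542,"dz": 0,"jaw": 1},
    {"dx": -0.105,"dy": -0.542,"dz": 0,"jaw": 1},
    {"dx": -0.105,"dy": -0.542,"dz": 0,"jaw": 1},
    {"dx": -0.105,"dy": -0.542,"dz": 0,"jaw": 1},
    {"dx": -0.105,"dy": -0.542,"dz": 0,"jaw": 1},
    {"dx": -0.105,"dy": -0.542,"dz": 0,"jaw": 1},
    {"dx": -0.105,"dy": -0.542,"dz": 0,"jaw": 1},
    {"dx": -0.105,"dy": -0.542,"dz": 0,"jaw": 1},
    {"dx": -0.105,"dy": -0.542,"dz": 0,"jaw": 1},
    {"dx": -0.105,"dy": -0.542,"dz": 0,"jaw": 1},
    {"dx": -0.105,"dy": -0.542,"dz": -0.05,"jaw": 1},
    {"dx": -0.105,"dy": -0.542,"dz": -0.1,"jaw": 1},
    {"dx": -0.105,"dy": -0.542,"dz": -0.14,"jaw": 1},
    {"dx": -0.105,"dy": -0.542,"dz": -0.14,"jaw": 1},
    {"dx": -0.105,"dy": -0.542,"dz": -0.14,"jaw": 1},
  ],
)

```text
invalid input at $.deltas[0]: expected keys dx, dy, dz, yaw, jaw
```

Run:
```python
from h import *
s=read_state(); print(s['clock'],s['qpos'].round(2),s['eef_pos'].round(1),s['tool_rot'].round(3))
im,P=cloud('wrist'); save('w1.png',im)
hsv=cv2.cvtColor(im,cv2.COLOR_RGB2HSV);H,S,V=[hsv[...,i].astype(int) for i in range(3)]
m=((H<14)|(H>174))&(S>90)&(V>40)&(P[...,2]>48)&(P[...,2]<62)
c,l,st,ce=cv2.connectedComponentsWithStats(cv2.morphologyEx(m.astype(np.uint8),cv2.MORPH_CLOSE,np.ones((5,5))))
for i in range(1,c):
    if st[i,4]>80: q=P[(l==i)&m][:,:2].astype(np.float32); print(st[i,4],ce[i].round(),cv2.minAreaRect(q))
```

```text
1.3 [-0.54  0.57  0.37  1.69 -0.24  0.92 -0.04] [574.6 156.  230.7] [3.137 0.    1.614]
552 [213. 165.] ((446.5130615234375, 170.45721435546875), (40.34303283691406, 69.07276916503906), 29.294998168945312)
```

View pics/w1.png

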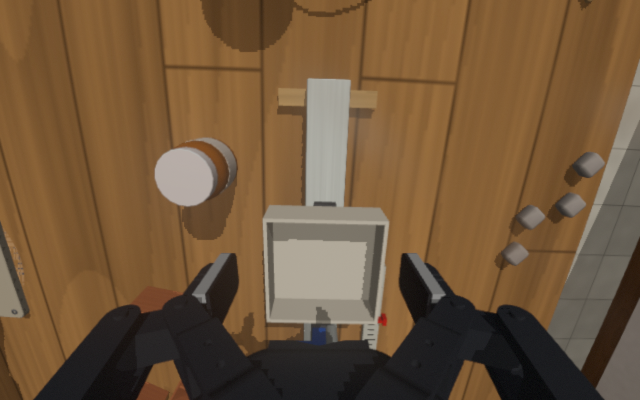

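The wrist view is from above the tray (tray at px (325,265), jar at (190,172)). The call was refused because every row needs all five keys, so I'm resending it.

Request:
arm_command(
  deltas=[
    {"dx": -0.105,"dy": -0.542,"dz": 0,"yaw": 0,"jaw": 1},
    {"dx": -0.105,"dy": -0.542,"dz": 0,"yaw": 0,"jaw": 1},
    {"dx": -0.105,"dy": -0.542,"dz": 0,"yaw": 0,"jaw": 1},
    {"dx": -0.105,"dy": -0.542,"dz": 0,"yaw": 0,"jaw": 1},
    {"dx": -0.105,"dy": -0.542,"dz": 0,"yaw": 0,"jaw": 1},
    {"dx": -0.105,"dy": -0.542,"dz": 0,"yaw": 0,"jaw": 1},
    {"dx": -0.105,"dy": -0.542,"dz": 0,"yaw": 0,"jaw": 1},
    {"dx": -0.105,"dy": -0.542,"dz": 0,"yaw": 0,"jaw": 1},
    {"dx": -0.105,"dy": -0.542,"dz": 0,"yaw": 0,"jaw": 1},
    {"dx": -0.105,"dy": -0.542,"dz": 0,"yaw": 0,"jaw": 1},
    {"dx": -0.105,"dy": -0.542,"dz": 0,"yaw": 0,"jaw": 1},
    {"dx": -0.105,"dy": -0.542,"dz": -0.05,"yaw": 0,"jaw": 1},
    {"dx": -0.105,"dy": -0.542,"dz": -0.1,"yaw": 0,"jaw": 1},
    {"dx": -0.105,"dy": -0.542,"dz": -0.13,"yaw": 0,"jaw": 1},
    {"dx": -0.105,"dy": -0.542,"dz": -0.13,"yaw": 0,"jaw": 1},
    {"dx": -0.105,"dy": -0.542,"dz": -0.13,"yaw": 0,"jaw": 1},
  ],
)

```text
clock: 2.95
eef_pos: [465.3, -385.1, 101.5]
tool_rot: [-3.141, -0.0, 1.613]
force: [-0.3, 0.0, 1.0]
width: 85.5
gripper_force: 0.0
```

Run:
```python
from h import *
s=read_state(); print(s['clock'],s['qpos'].round(2),s['eef_pos'].round(1),s['tool_rot'].round(3))
im,P=cloud('wrist'); save('w2.png',im)
hsv=cv2.cvtColor(im,cv2.COLOR_RGB2HSV);H,S,V=[hsv[...,i].astype(int) for i in range(3)]
m=((H<14)|(H>174))&(S>90)&(V>40)&(P[...,2]>48)&(P[...,2]<62)
c,l,st,ce=cv2.connectedComponentsWithStats(cv2.morphologyEx(m.astype(np.uint8),cv2.MORPH_CLOSE,np.ones((5,5))))
for i in range(1,c):
    if st[i,4]>80: q=P[(l==i)&m][:,:2].astype(np.float32); print(st[i,4],ce[i].round(),cv2.minAreaRect(q))
```

```text
2.95 [ 0.46  0.75  0.3   1.77 -0.32  0.68  0.98] [ 465.3 -385.1  101.5] [-3.141 -0.     1.613]
566 [64. 17.] ((302.8725280761719, -254.27432250976562), (4.763673305511475, 37.7318229675293), 60.548500061035156)
1503 [267.  29.] ((423.12640380859375, -260.1513671875), (84.55126953125, 35.635406494140625), 2.2269484996795654)
746 [32. 94.] ((269.8174743652344, -299.77947998046875), (5.655203342437744, 49.63540267944336), 61.332035064697266)
2623 [317. 229.] ((465.46893310546875, -381.5810852050781), (60.34031677246094, 111.23973083496094), 2.6506006717681885)
```

Request:
arm_command(
  deltas=[
    {"dx": 0.0,"dy": -0.0075,"dz": -0.04,"yaw": 0,"jaw": 1},
    {"dx": 0.0,"dy": -0.0075,"dz": -0.087,"yaw": 0,"jaw": 1},
    {"dx": 0.0,"dy": -0.0075,"dz": -0.087,"yaw": 0,"jaw": 1},
    {"dx": 0.0,"dy": -0.0075,"dz": -0.087,"yaw": 0,"jaw": 0},
    {"dx": 0.0,"dy": -0.0075,"dz": -0.087,"yaw": 0,"jaw": 0},
    {"dx": 0.0,"dy": -0.0075,"dz": -0.087,"yaw": 0,"jaw": 0},
    {"dx": 0.0,"dy": -0.0075,"dz": -0.087,"yaw": 0,"jaw": 0},
    {"dx": 0.0,"dy": -0.0075,"dz": -0.087,"yaw": 0,"jaw": 0},
  ],
)

```text
clock: 3.8
eef_pos: [467.2, -394.2, 17.9]
tool_rot: [3.137, 0.004, 1.614]
force: [-1.5, 1.2, 7.5]
width: 59.2
gripper_force: 65.2
```

Request:
arm_command(
  deltas=[
    {"dx": 0,"dy": 0,"dz": 0.04,"yaw": 0,"jaw": 0},
    {"dx": 0,"dy": 0,"dz": 0.08,"yaw": 0,"jaw": 0},
    {"dx": 0,"dy": 0,"dz": 0.12,"yaw": 0,"jaw": 0},
    {"dx": 0,"dy": 0,"dz": 0.167,"yaw": 0,"jaw": 0},
    {"dx": 0.005,"dy": 0.03,"dz": 0.167,"yaw": -6,"jaw": 0},
    {"dx": 0.012,"dy": 0.07,"dz": 0.167,"yaw": -14,"jaw": 0},
    {"dx": 0.02,"dy": 0.11,"dz": 0.167,"yaw": -22,"jaw": 0},
    {"dx": 0.026,"dy": 0.15,"dz": 0.167,"yaw": -30,"jaw": 0},
    {"dx": 0.033,"dy": 0.19,"dz": 0.167,"yaw": -38,"jaw": 0},
    {"dx": 0.04,"dy": 0.23,"dz": 0.167,"yaw": -46,"jaw": 0},
    {"dx": 0.046,"dy": 0.27,"dz": 0.167,"yaw": -54,"jaw": 0},
    {"dx": 0.053,"dy": 0.31,"dz": 0.167,"yaw": -62,"jaw": 0},
    {"dx": 0.06,"dy": 0.35,"dz": 0.167,"yaw": -70,"jaw": 0},
    {"dx": 0.066,"dy": 0.39,"dz": 0.167,"yaw": -78,"jaw": 0},
    {"dx": 0.07,"dy": 0.42,"dz": 0.167,"yaw": -85,"jaw": 0},
    {"dx": 0.073,"dy": 0.44,"dz": 0.167,"yaw": -91.5,"jaw": 0},
    {"dx": 0.073,"dy": 0.45,"dz": 0.167,"yaw": -91.5,"jaw": 0},
    {"dx": 0.073,"dy": 0.45,"dz": 0.167,"yaw": -91.5,"jaw": 0},
    {"dx": 0.073,"dy": 0.45,"dz": 0.167,"yaw": -91.5,"jaw": 0},
    {"dx": 0.073,"dy": 0.45,"dz": 0.167,"yaw": -91.5,"jaw": 0},
  ],
)

```text
clock: 5.8
eef_pos: [538.2, 55.6, 181.9]
tool_rot: [3.142, -0.001, 0.015]
force: [-0.6, 0.4, -1.5]
width: 59.2
gripper_force: 66.1
```

```bash
cat > cup.py <<'E'
from h import *
def state():
    s=read_state(); print(s['clock'],s['qpos'].round(2),s['eef_pos'].round(1),s['tool_rot'].round(3),s['force'].round(1),s['torque'].round(2)); return s
def cup(n,f=None):
    # copper points near the TCP: print extents in the cup's x-z plane (world X-Z)
    s=read_state(); im,P=cloud(n)
    hsv=cv2.cvtColor(im,cv2.COLOR_RGB2HSV);H,S,V=[hsv[...,i].astype(int) for i in range(3)]
    D=P-s['eef_pos']; m=((H<14)|(H>174))&(S>90)&(V>40)&(np.abs(D[...,0])<100)&(np.abs(D[...,1])<60)&(P[...,2]>35)
    q=P[m]; 
    if m.sum()>20:
        print(n,m.sum(),'X',np.percentile(q[:,0],[1,99]).round(),'Z',np.percentile(q[:,2],[1,99]).round())
        for x in range(-60,90,15):
            k=abs(D[m][:,0]-x)<4
            if k.sum()>3: print('  x',x,'ztop',np.percentile(q[k,2],97).round(1),'zbot',np.percentile(q[k,2],3).round(1))
    if f: save(f,im)
    return im,P,m
E
python3 - <<'E'
from cup import *
state(); cup('side','s2.png')
E
```

```text
5.8 [-0.69  0.69  0.87  1.89 -0.69  0.88 -1.03] [538.2  55.6 181.9] [ 3.142e+00 -1.000e-03  1.500e-02] [-0.6  0.4 -1.5] [-0.01  0.05 -0.02]
side 1310 X [494. 604.] Z [166. 348.]
  x -45 ztop 219.3 zbot 168.5
  x -30 ztop 333.9 zbot 168.9
  x -15 ztop 329.3 zbot 167.6
  x 0 ztop 342.1 zbot 165.9
  x 15 ztop 347.1 zbot 165.6
  x 30 ztop 283.4 zbot 167.8
  x 45 ztop 219.7 zbot 167.1
  x 60 ztop 218.7 zbot 170.8
```

View pics/s2.png

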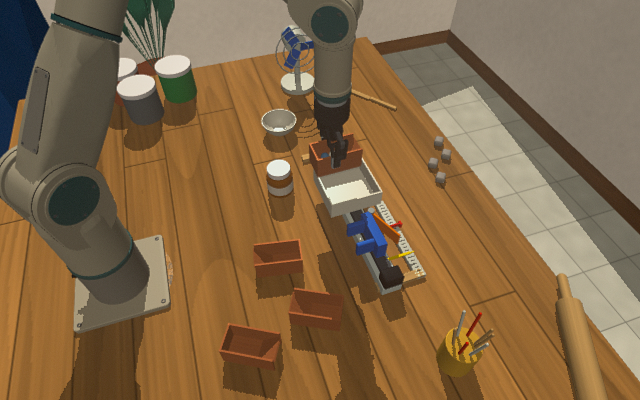

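The cup is held level. Its sides run down as a full box and its front is at TCP +66 mm. I'll tilt it by hooking the front-bottom edge behind the tray's near rim and moving the grip over it in an arc, so the cup pivots between the pads.

Request:
arm_command(
  deltas=[
    {"dx": -0.045,"dy": 0,"dz": 0,"yaw": 0,"jaw": 0},
    {"dx": -0.092,"dy": 0,"dz": 0,"yaw": 0,"jaw": 0},
    {"dx": -0.092,"dy": 0,"dz": -0.02,"yaw": 0,"jaw": 0},
    {"dx": -0.092,"dy": 0,"dz": -0.05,"yaw": 0,"jaw": 0},
    {"dx": -0.092,"dy": 0,"dz": -0.079,"yaw": 0,"jaw": 0},
    {"dx": -0.092,"dy": 0,"dz": -0.079,"yaw": 0,"jaw": 0},
    {"dx": -0.089,"dy": 0,"dz": -0.078,"yaw": 0,"jaw": 0},
    {"dx": -0.085,"dy": 0,"dz": -0.074,"yaw": 0,"jaw": 0},
    {"dx": -0.081,"dy": 0,"dz": -0.069,"yaw": 0,"jaw": 0},
    {"dx": -0.077,"dy": 0,"dz": -0.064,"yaw": 0,"jaw": 0},
    {"dx": -0.077,"dy": 0,"dz": -0.064,"yaw": 0,"jaw": 0},
  ],
)

```text
clock: 6.95
eef_pos: [464.0, 57.1, 119.2]
tool_rot: [3.141, -0.005, 0.017]
force: [0.5, 0.1, -1.6]
width: 59.4
gripper_force: 66.3
```

Run:
```python
from cup import *
state(); im,P,m=cup('side')
b,_=get_image('scene')
f=lambda x,s:cv2.resize(x,None,fx=s,fy=s,interpolation=cv2.INTER_CUBIC)
save('t1.png',np.hstack([f(im[100:240,240:380],2.8),f(b[130:270,260:400],2.8)]))
```

```text
6.95 [-0.68  0.69  0.76  2.14 -0.83  0.63 -0.88] [464.   57.1 119.2] [ 3.141 -0.005  0.017] [ 0.5  0.1 -1.6] [-0.01 -0.07  0.  ]
side 1180 X [418. 529.] Z [103. 286.]
  x -45 ztop 158.5 zbot 105.6
  x -30 ztop 266.4 zbot 107.7
  x -15 ztop 222.0 zbot 106.6
  x 0 ztop 290.3 zbot 105.7
  x 15 ztop 270.7 zbot 105.2
  x 30 ztop 183.6 zbot 104.2
  x 45 ztop 155.3 zbot 105.8
  x 60 ztop 155.0 zbot 107.6
```

View pics/t1.png

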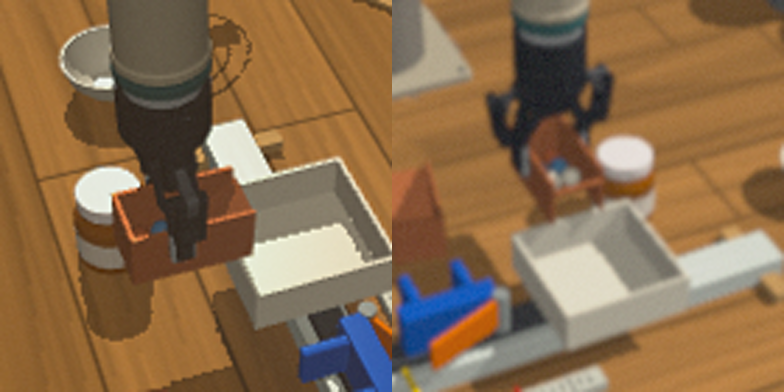

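Request:
arm_command(
  deltas=[
    {"dx": -0.022,"dy": 0,"dz": 0,"yaw": 0,"jaw": 0},
    {"dx": -0.022,"dy": 0,"dz": -0.025,"yaw": 0,"jaw": 0},
    {"dx": -0.022,"dy": 0,"dz": -0.025,"yaw": 0,"jaw": 0},
    {"dx": -0.015,"dy": 0,"dz": -0.025,"yaw": 0,"jaw": 0},
    {"dx": -0.01,"dy": 0,"dz": -0.025,"yaw": 0,"jaw": 0},
    {"dx": -0.007,"dy": 0,"dz": -0.025,"yaw": 0,"jaw": 0},
    {"dx": -0.007,"dy": 0,"dz": -0.025,"yaw": 0,"jaw": 0},
  ],
)

```text
clock: 7.75
eef_pos: [451.9, 57.4, 92.4]
tool_rot: [-3.141, 0.005, 0.017]
force: [-7.2, -0.5, 0.4]
width: 59.3
gripper_force: 66.8
```

Request:
arm_command(
  deltas=[
    {"dx": 0.004,"dy": 0,"dz": 0.002,"yaw": 0,"jaw": 0},
    {"dx": 0.008,"dy": 0,"dz": 0.005,"yaw": 0,"jaw": 0},
    {"dx": 0.012,"dy": 0,"dz": 0.008,"yaw": 0,"jaw": 0},
    {"dx": 0.012,"dy": 0,"dz": 0.008,"yaw": 0,"jaw": 0},
  ],
)

```text
clock: 8.15
eef_pos: [456.2, 57.5, 98.9]
tool_rot: [-3.139, 0.02, 0.017]
force: [-18.4, -2.5, 2.1]
width: 59.2
gripper_force: 66.3
```

Run:
```python
from cup import *
state(); cup('side')
```

```text
8.15 [-0.65  0.72  0.72  2.15 -0.86  0.62 -0.85] [456.2  57.5  98.9] [-3.139  0.02   0.017] [-18.4  -2.5   2.1] [-0.5   4.07 -0.14]
side 1153 X [406. 520.] Z [ 78. 245.]
  x -45 ztop 142.5 zbot 91.5
  x -30 ztop 258.7 zbot 88.8
  x -15 ztop 179.2 zbot 88.3
  x 0 ztop 139.4 zbot 83.5
  x 15 ztop 189.2 zbot 81.2
  x 30 ztop 130.4 zbot 78.8
  x 45 ztop 129.7 zbot 77.4
  x 60 ztop 127.5 zbot 83.8
```

Request:
arm_command(
  deltas=[
    {"dx": 0.002,"dy": 0,"dz": 0.006,"yaw": 0,"jaw": 0},
    {"dx": 0.006,"dy": 0,"dz": 0.011,"yaw": 0,"jaw": 0},
    {"dx": 0.01,"dy": 0,"dz": 0.015,"yaw": 0,"jaw": 0},
    {"dx": 0.015,"dy": 0,"dz": 0.02,"yaw": 0,"jaw": 0},
    {"dx": 0.019,"dy": 0,"dz": 0.024,"yaw": 0,"jaw": 0},
    {"dx": 0.023,"dy": 0,"dz": 0.028,"yaw": 0,"jaw": 0},
    {"dx": 0.023,"dy": 0,"dz": 0.028,"yaw": 0,"jaw": 0},
  ],
)

```text
clock: 8.9
eef_pos: [484.3, 57.9, 128.3]
tool_rot: [-3.139, 0.011, 0.017]
force: [-12.0, 1.0, 7.7]
width: 59.1
gripper_force: 67.3
```

Run:
```python
from cup import *
state(); cup('side')
```

```text
8.9 [-0.68  0.7   0.79  2.07 -0.78  0.71 -0.92] [484.3  57.9 128.3] [-3.139  0.011  0.017] [-12.    1.    7.7] [0.1  2.76 0.03]
side 1146 X [419. 535.] Z [ 94. 276.]
  x -60 ztop 158.0 zbot 140.2
  x -45 ztop 181.8 zbot 132.3
  x -30 ztop 183.7 zbot 124.2
  x -15 ztop 190.5 zbot 112.3
  x 0 ztop 215.4 zbot 102.8
  x 15 ztop 153.6 zbot 93.7
  x 30 ztop 144.7 zbot 90.7
  x 45 ztop 137.7 zbot 115.8
```

Request:
arm_command(
  deltas=[
    {"dx": 0.007,"dy": 0,"dz": 0.004,"yaw": 0,"jaw": 0},
    {"dx": 0.014,"dy": 0,"dz": 0.007,"yaw": 0,"jaw": 0},
    {"dx": 0.021,"dy": 0,"dz": 0.009,"yaw": 0,"jaw": 0},
    {"dx": 0.028,"dy": 0,"dz": 0.01,"yaw": 0,"jaw": 0},
    {"dx": 0.035,"dy": 0,"dz": 0.01,"yaw": 0,"jaw": 0},
    {"dx": 0.042,"dy": 0,"dz": 0.01,"yaw": 0,"jaw": 0},
    {"dx": 0.049,"dy": 0,"dz": 0.009,"yaw": 0,"jaw": 0},
    {"dx": 0.056,"dy": 0,"dz": 0.008,"yaw": 0,"jaw": 0},
    {"dx": 0.056,"dy": 0,"dz": 0.008,"yaw": 0,"jaw": 0},
  ],
)

```text
clock: 9.85
eef_pos: [544.3, 57.5, 138.2]
tool_rot: [-3.14, 0.003, 0.017]
force: [-6.1, 0.2, 14.9]
width: 59.3
gripper_force: 58.0
```

```bash
cat >> cup.py <<'E'
def shots(name):
    im,P,m=cup('side'); b,_=get_image('scene')
    f=lambda x,s:cv2.resize(x,None,fx=s,fy=s,interpolation=cv2.INTER_CUBIC)
    save(name,np.hstack([f(im[100:240,240:400],2.5),f(b[130:270,260:420],2.5)]))
E
python3 - <<'E'
from cup import *
state(); shots('t2.png')
E
```

```text
9.85 [-0.65  0.76  0.81  1.91 -0.75  0.82 -0.98] [544.3  57.5 138.2] [-3.14e+00  3.00e-03  1.70e-02] [-6.1  0.2 14.9] [ 0.27  2.27 -0.01]
side 1224 X [474. 564.] Z [102. 307.]
  x -60 ztop 200.6 zbot 167.9
  x -45 ztop 206.6 zbot 138.3
  x -30 ztop 291.7 zbot 100.6
  x -15 ztop 280.6 zbot 103.5
  x 0 ztop 305.4 zbot 109.2
  x 15 ztop 310.9 zbot 116.5
```

View pics/t2.png

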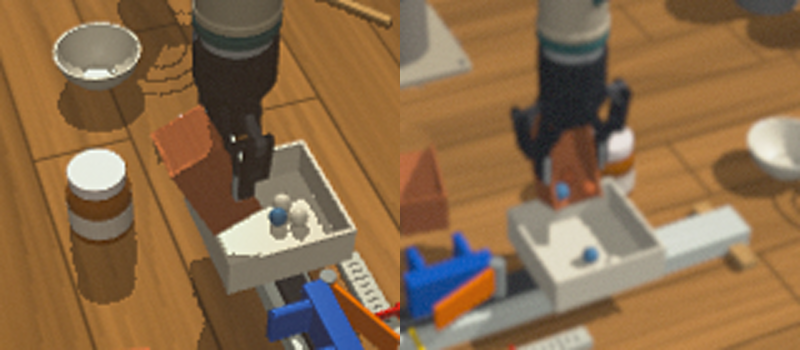

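The cup is tipped about 65° and the beads are rolling into the tray (three there at about (285,210) in the left half). I'll tip it a little further and wait.

Request:
arm_command(
  deltas=[
    {"dx": 0.006,"dy": 0,"dz": 0,"yaw": 0,"jaw": 0},
    {"dx": 0.012,"dy": 0,"dz": -0.001,"yaw": 0,"jaw": 0},
    {"dx": 0.016,"dy": 0,"dz": -0.002,"yaw": 0,"jaw": 0},
    {"dx": 0.016,"dy": 0,"dz": -0.002,"yaw": 0,"jaw": 0},
    {"dx": 0.016,"dy": 0,"dz": -0.002,"yaw": 0,"jaw": 0},
    {"dx": 0.016,"dy": 0,"dz": -0.002,"yaw": 0,"jaw": 0},
  ],
)

```text
clock: 10.55
eef_pos: [561.0, 57.3, 134.2]
tool_rot: [3.141, 0.0, 0.016]
force: [-0.5, 0.2, -1.8]
width: 59.2
gripper_force: 61.6
```

```bash
cat >> cup.py <<'E'
def beads():
    for n in('scene','side'):
        im,P=cloud(n); hsv=cv2.cvtColor(im,cv2.COLOR_RGB2HSV);H,S,V=[hsv[...,i].astype(int) for i in range(3)]
        X,Y,Z=[P[...,i] for i in range(3)]
        I=(abs(X-585)<64)&(abs(Y-56)<64)&(Z>56)&(Z<82)
        for c,m in(('blue',(H>95)&(H<125)&(S>90)),('terra',((H<14)|(H>174))&(S>90)),('bump',np.ones_like(I)&(S<90))):
            k,l,st,ce=cv2.connectedComponentsWithStats((I&m).astype(np.uint8))
            for i in range(1,k):
                if st[i,4]>8: print(n,c,st[i,4],ce[i].round(),np.nanmedian(P[l==i],0).round())
E
python3 - <<'E'
from cup import *
state(); shots('t3.png'); beads()
E
```

```text
10.55 [-0.63  0.78  0.8   1.87 -0.75  0.83 -0.99] [561.   57.3 134.2] [3.141 0.    0.016] [-0.5  0.2 -1.8] [ 0.02 -0.06  0.01]
side 1313 X [490. 637.] Z [ 61. 303.]
  x -60 ztop 195.9 zbot 164.8
  x -45 ztop 202.1 zbot 134.2
  x -30 ztop 292.9 zbot 103.8
  x -15 ztop 291.3 zbot 104.8
  x 0 ztop 297.9 zbot 105.3
  x 15 ztop 304.6 zbot 111.7
  x 60 ztop 72.4 zbot 48.8
  x 75 ztop 72.1 zbot 58.2
scene blue 12 [336. 233.] [609.  53.  67.]
scene bump 40 [314. 217.] [523.  23.  71.]
scene bump 31 [337. 232.] [608.  58.  68.]
side blue 14 [352. 185.] [600.  54.  69.]
side terra 38 [357. 169.] [635. 105.  66.]
side terra 40 [357. 181.] [618.  64.  67.]
side bump 167 [365. 177.] [645.  68.  68.]
side bump 32 [353. 187.] [601.  48.  65.]
```

View pics/t3.png

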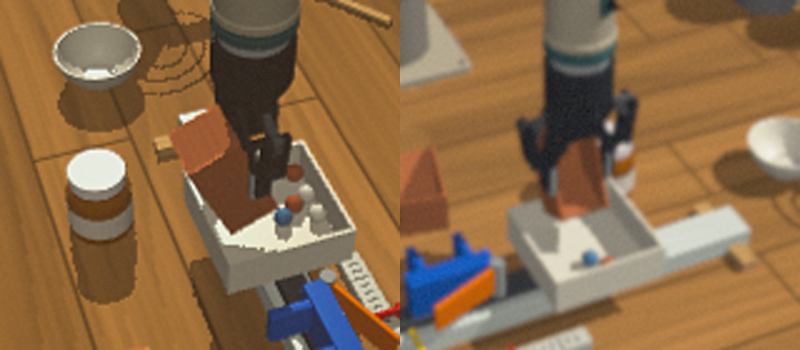

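Request:
arm_command(
  deltas=[
    {"dx": -0.015,"dy": 0,"dz": 0,"yaw": 0,"jaw": 0},
    {"dx": -0.03,"dy": 0,"dz": -0.002,"yaw": 0,"jaw": 0},
    {"dx": -0.04,"dy": 0,"dz": -0.002,"yaw": 0,"jaw": 0},
    {"dx": -0.05,"dy": 0,"dz": -0.003,"yaw": 0,"jaw": 0},
    {"dx": -0.06,"dy": 0,"dz": -0.005,"yaw": 0,"jaw": 0},
    {"dx": -0.068,"dy": 0,"dz": -0.009,"yaw": 0,"jaw": 0},
    {"dx": -0.076,"dy": 0,"dz": -0.014,"yaw": 0,"jaw": 0},
    {"dx": -0.084,"dy": 0,"dz": -0.02,"yaw": 0,"jaw": 0},
    {"dx": -0.091,"dy": 0,"dz": -0.027,"yaw": 0,"jaw": 0},
    {"dx": -0.097,"dy": 0,"dz": -0.034,"yaw": 0,"jaw": 0},
    {"dx": -0.097,"dy": 0,"dz": -0.034,"yaw": 0,"jaw": 0},
  ],
)

```text
clock: 11.85
eef_pos: [466.1, 56.0, 101.5]
tool_rot: [3.14, -0.005, 0.015]
force: [-0.5, -0.9, 7.9]
width: 59.3
gripper_force: 74.7
```

Run:
```python
from cup import *
state(); shots('t4.png'); beads()
```

```text
11.85 [-0.65  0.71  0.72  2.14 -0.87  0.6  -0.85] [466.1  56.  101.5] [ 3.14  -0.005  0.015] [-0.5 -0.9  7.9] [-0.39 -0.33 -0.02]
side 1096 X [412. 523.] Z [ 79. 197.]
  x -45 ztop 130.8 zbot 80.0
  x -30 ztop 133.5 zbot 79.6
  x -15 ztop 160.1 zbot 83.1
  x 0 ztop 126.2 zbot 84.3
  x 15 ztop 203.2 zbot 87.1
  x 30 ztop 254.7 zbot 94.0
  x 45 ztop 148.4 zbot 97.4
  x 60 ztop 138.6 zbot 96.6
scene blue 14 [336. 233.] [609.  52.  66.]
scene bump 17 [331. 211.] [522.  77.  72.]
scene bump 65 [318. 216.] [522.  35.  66.]
scene bump 9 [347. 214.] [548. 119.  65.]
scene bump 29 [337. 232.] [609.  59.  68.]
side blue 12 [352. 185.] [600.  54.  70.]
side terra 39 [357. 169.] [635. 105.  67.]
side terra 38 [357. 181.] [618.  65.  67.]
side bump 180 [366. 178.] [647.  68.  68.]
side bump 10 [348. 165.] [615. 119.  76.]
side bump 13 [354. 165.] [630. 119.  70.]
side bump 47 [339. 169.] [587. 119.  68.]
side bump 23 [328. 171.] [556. 119.  71.]
side bump 34 [353. 187.] [602.  48.  64.]
```

Request:
arm_command(
  deltas=[
    {"dx": -0.01,"dy": 0,"dz": 0.03,"yaw": 0,"jaw": 0},
    {"dx": -0.03,"dy": 0,"dz": 0.06,"yaw": 0,"jaw": 0},
    {"dx": -0.04,"dy": 0,"dz": 0.06,"yaw": 0,"jaw": 0},
    {"dx": -0.04,"dy": 0,"dz": 0.06,"yaw": 0,"jaw": 0},
  ],
)

```text
clock: 12.45
eef_pos: [422.9, 57.9, 160.4]
tool_rot: [-3.14, 0.0, 0.017]
force: [0.4, 0.2, -1.4]
width: 59.0
gripper_force: 73.4
```

Run:
```python
from cup import *
state()
for n in('scene','side','wrist'):
    im,P=cloud(n); hsv=cv2.cvtColor(im,cv2.COLOR_RGB2HSV);H,S,V=[hsv[...,i].astype(int) for i in range(3)]
    X,Y,Z=[P[...,i] for i in range(3)]
    I=(X>330)&(X<900)&(Y>-300)&(Y<300)&(Z<260)
    k,l,st,ce=cv2.connectedComponentsWithStats((I&(H>92)&(H<125)&(S>70)).astype(np.uint8))
    for i in range(1,k):
        if st[i,4]>4: print(n,'blue',st[i,4],ce[i].round(),np.nanmedian(P[l==i],0).round())
    f=lambda x,s:cv2.resize(x,None,fx=s,fy=s,interpolation=cv2.INTER_CUBIC)
    if n=='scene': a=f(im[170:270,270:400],3)
    if n=='side': b=f(im[130:230,290:420],3)
    if n=='wrist': c=f(im,.4)
h=np.zeros((300,780,3),np.uint8); h[:,:390]=a; h[:,390:]=b
w=np.zeros((160,780,3),np.uint8); w[:,:256]=c
save('t5.png',np.vstack([h,w]))
```

```text
12.45 [-0.78  0.58  0.86  2.2  -0.74  0.67 -0.95] [422.9  57.9 160.4] [-3.14   0.     0.017] [ 0.4  0.2 -1.4] [ 0.09 -0.01 -0.06]
scene blue 532 [276. 240.] [ 596. -127.   94.]
scene blue 17 [336. 233.] [609.  52.  67.]
side blue 29 [353. 186.] [600.  51.  68.]
side blue 1044 [368. 235.] [ 575. -120.   92.]
wrist blue 8938 [550.  32.] [ 565. -113.   85.]
```

View pics/t5.png

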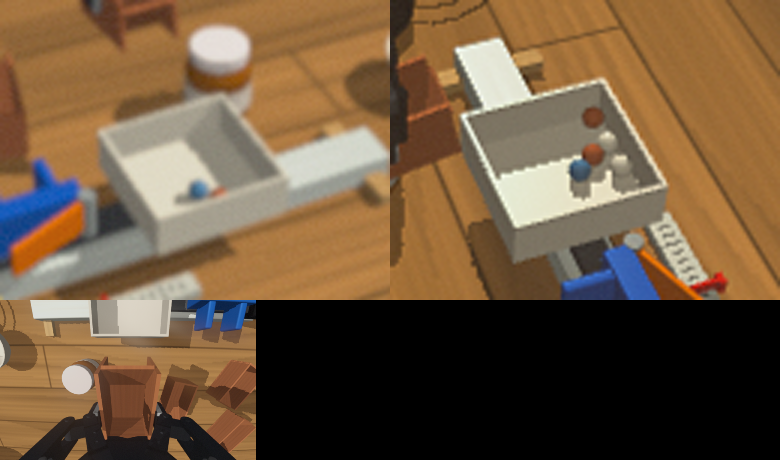

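Five beads are visible in the tray: two white, two terracotta and one blue, at (580,120–170) in the right panel. The second blue one may be hidden in the +X/−Y corner, so I'm checking from the wrist camera.

Request:
arm_command(
  deltas=[
    {"dx": 0.02,"dy": 0,"dz": 0.05,"yaw": 0,"jaw": 0},
    {"dx": 0.05,"dy": 0,"dz": 0.1,"yaw": 0,"jaw": 0},
    {"dx": 0.08,"dy": 0,"dz": 0.13,"yaw": 0,"jaw": 0},
    {"dx": 0.08,"dy": 0,"dz": 0.13,"yaw": 0,"jaw": 0},
  ],
)

```text
clock: 13.0
eef_pos: [511.4, 56.8, 294.2]
tool_rot: [3.139, -0.012, 0.018]
force: [0.9, -0.4, -1.4]
width: 59.0
gripper_force: 73.4
```

```bash
cat > wb.py <<'E'
from cup import *
s=state(); im,P=cloud('wrist'); hsv=cv2.cvtColor(im,cv2.COLOR_RGB2HSV);H,S,V=[hsv[...,i].astype(int) for i in range(3)]
X,Y,Z=[P[...,i] for i in range(3)]
I=(abs(X-585)<64)&(abs(Y-56)<64)&(Z>48)&(Z<80)
print('tray floor seen: X',np.nanpercentile(X[I],[1,99]),'Y',np.nanpercentile(Y[I],[1,99]))
for c,m in(('blue',(H>95)&(H<125)&(S>80)),('terra',((H<14)|(H>174))&(S>90)),('bump',(S<80)&(Z>62))):
    k,l,st,ce=cv2.connectedComponentsWithStats((I&m).astype(np.uint8))
    for i in range(1,k):
        if st[i,4]>25: print(c,st[i,4],ce[i].round(),np.nanmedian(P[l==i],0).round())
m=(H>95)&(H<125)&(S>80); k,l,st,ce=cv2.connectedComponentsWithStats(m.astype(np.uint8))
for i in range(1,k):
    if st[i,4]>25: print('any blue',st[i,4],ce[i].round(),np.nanmedian(P[l==i],0).round())
save('w6.png',im)
E
python3 wb.py
```

```text
13.0 [-0.83  0.53  1.03  1.83 -0.52  1.07 -1.15] [511.4  56.8 294.2] [ 3.139 -0.012  0.018] [ 0.9 -0.4 -1.4] [-0.    0.01  0.  ]
tray floor seen: X [528.50838918 647.68136926] Y [ -7.1266767  118.58830395]
blue 135 [362.  72.] [641.   7.  68.]
terra 190 [276.  72.] [639. 111.  68.]
terra 150 [310.  87.] [623.  70.  69.]
bump 217 [303.  73.] [640.  78.  68.]
bump 211 [327.  73.] [640.  49.  68.]
bump 198 [371. 103.] [605.  -7.  72.]
bump 45 [364.  76.] [635.   3.  65.]
bump 28 [315.  92.] [616.  63.  65.]
bump 200 [321. 104.] [604.  56.  68.]
any blue 135 [362.  72.] [641.   7.  68.]
any blue 3227 [453. 130.] [ 581. -106.   95.]
```

All six beads are in the tray; the second blue one is at (641, 7), in the corner. Next I'll set the cup down at a clear spot near (430, 45).

Request:
arm_command(
  deltas=[
    {"dx": -0.04,"dy": -0.006,"dz": -0.02,"yaw": 0,"jaw": 0},
    {"dx": -0.08,"dy": -0.012,"dz": -0.04,"yaw": 0,"jaw": 0},
    {"dx": -0.08,"dy": -0.012,"dz": -0.08,"yaw": 0,"jaw": 0},
    {"dx": -0.08,"dy": -0.012,"dz": -0.12,"yaw": 0,"jaw": 0},
    {"dx": -0.08,"dy": -0.012,"dz": -0.16,"yaw": 0,"jaw": 0},
    {"dx": -0.08,"dy": -0.012,"dz": -0.2,"yaw": 0,"jaw": 0},
    {"dx": -0.08,"dy": -0.012,"dz": -0.235,"yaw": 0,"jaw": 0},
    {"dx": -0.08,"dy": -0.012,"dz": -0.25,"yaw": 0,"jaw": 0},
    {"dx": -0.08,"dy": -0.012,"dz": -0.262,"yaw": 0,"jaw": 0},
    {"dx": -0.08,"dy": -0.012,"dz": -0.27,"yaw": 0,"jaw": 0},
    {"dx": -0.08,"dy": -0.012,"dz": -0.277,"yaw": 0,"jaw": 0},
    {"dx": -0.08,"dy": -0.012,"dz": -0.277,"yaw": 0,"jaw": 0},
  ],
)

```text
clock: 14.25
eef_pos: [428.9, 44.8, 15.7]
tool_rot: [-3.141, -0.005, 0.014]
force: [5.9, -0.6, 25.8]
width: 59.5
gripper_force: 83.1
```

Run:
```python
import cup as c
c.state()
from h import *
s=read_state(); im,P=cloud('side'); hsv=cv2.cvtColor(im,cv2.COLOR_RGB2HSV);H,S,V=[hsv[...,i].astype(int) for i in range(3)]
D=P-s['eef_pos']; m=((H<14)|(H>174))&(S>90)&(V>40)&(np.abs(D[...,0])<100)&(np.abs(D[...,1])<60)&(P[...,2]>3)&(P[...,2]<90)
for x in range(-60,90,15):
    k=m&(abs(D[...,0]-x)<4)
    if k.sum()>3: print(x,np.percentile(P[k][:,2],[3,97]).round(1))
```

```text
14.25 [-0.37  0.78  0.3   2.27 -1.1   0.23 -0.62] [428.9  44.8  15.7] [-3.141 -0.005  0.014] [ 5.9 -0.6 25.8] [ 0.33 -1.19 -0.02]
-45 [ 4.3 56.6]
-30 [ 3.8 55.8]
-15 [ 4.1 86.1]
0 [ 5.7 84.4]
15 [ 4.3 23.6]
30 [ 6.6 55.7]
45 [ 9.6 54.8]
60 [27.5 53.3]
```

Request:
arm_command(
  deltas=[
    {"dx": 0,"dy": 0,"dz": 0.001,"yaw": 0,"jaw": 1},
    {"dx": 0,"dy": 0,"dz": 0.001,"yaw": 0,"jaw": 1},
    {"dx": 0,"dy": 0,"dz": 0.001,"yaw": 0,"jaw": 1},
    {"dx": 0,"dy": 0,"dz": 0.001,"yaw": 0,"jaw": 1},
    {"dx": 0,"dy": 0,"dz": 0.03,"yaw": 0,"jaw": 1},
    {"dx": 0,"dy": 0,"dz": 0.07,"yaw": 0,"jaw": 1},
    {"dx": 0,"dy": 0,"dz": 0.115,"yaw": 0,"jaw": 1},
    {"dx": 0,"dy": 0,"dz": 0.16,"yaw": 0,"jaw": 1},
    {"dx": 0,"dy": 0,"dz": 0.2,"yaw": 0,"jaw": 1},
    {"dx": 0,"dy": 0,"dz": 0.2,"yaw": 0,"jaw": 1},
  ],
)

```text
clock: 15.3
eef_pos: [427.6, 45.5, 217.7]
tool_rot: [-3.141, -0.005, 0.017]
force: [-0.4, -0.1, -0.8]
width: 85.3
gripper_force: 0.0
```

Run:
```python
from cup import *
s=state()
for n in('side','scene'):
    im,P=cloud(n); hsv=cv2.cvtColor(im,cv2.COLOR_RGB2HSV);H,S,V=[hsv[...,i].astype(int) for i in range(3)]
    X,Y,Z=[P[...,i] for i in range(3)]
    m=((H<14)|(H>174))&(S>90)&(V>40)&(abs(X-440)<75)&(abs(Y-45)<45)&(Z>50)&(Z<62)
    print(n,'cup rim',m.sum(),cv2.minAreaRect(P[m][:,:2].astype(np.float32)),np.percentile(P[m][:,2],[5,95]))
    m=((H<4)|(H>175))&(S>180)&(V>110)&(Z>8)&(Z<45)&(abs(X-675)<40)&(abs(Y+70)<60); q=P[m]; print('red',m.sum(),np.median(q,0),np.percentile(q,[3,97],0).round().tolist())
    m=(H>22)&(H<32)&(S>150)&(V>130)&(Z>25)&(Z<45)&(abs(X-640)<50)&(abs(Y+160)<50); q=P[m]; print('yel',m.sum(),np.median(q,0),np.percentile(q,[3,97],0).round().tolist(), np.polyfit(q[:,0],q[:,1],1))
    m=(Z>93)&(Z<101)&(Y>-190)&(Y<-30)&(X>500)&(X<640)&(H>100)&(H<125)&(S>120); print('block',m.sum(),cv2.minAreaRect(P[m][:,:2].astype(np.float32)))
    m=(Z>60)&(Z<97)&(Y>-190)&(Y<-30)&(X>570)&(X<680)&(H>=5)&(H<17)&(S>180); q=P[m]; print('paddle',np.percentile(q,[2,50,98],0).round(),q[q[:,0].argmax()],np.polyfit(q[:,1],q[:,0],1))
```

```text
15.3 [-0.82  0.48  0.93  2.13 -0.56  0.78 -1.08] [427.6  45.5 217.7] [-3.141 -0.005  0.017] [-0.4 -0.1 -0.8] [-0.01 -0.05  0.05]
side cup rim 245 ((429.8720703125, 43.613929748535156), (111.0938720703125, 63.887996673583984), 0.2180067002773285) [50.64001714 57.0553668 ]
red 25 [677.82412782 -69.00693292  22.24224756] [[660.0, -73.0, 17.0], [686.0, -62.0, 26.0]]
yel 61 [ 636.73330431 -163.80386704   36.43278321] [[608.0, -167.0, 34.0], [669.0, -160.0, 38.0]] [ 2.00011696e-02 -1.76327506e+02]
block 484 ((566.3082885742188, -109.53596496582031), (99.66563415527344, 64.36226654052734), 89.62565612792969)
paddle [[ 604. -144.   61.]
 [ 620. -112.   84.]
 [ 634.  -70.   95.]] [ 636.85330819 -140.31473502   91.70184443] [-4.00240853e-01  5.75556820e+02]
scene cup rim 107 ((424.9601745605469, 43.97465133666992), (98.96276092529297, 60.44593048095703), 1.0547484159469604) [50.39953847 58.15111475]
red 8 [688.73521825 -69.03779941  20.70841509] [[685.0, -72.0, 18.0], [691.0, -65.0, 26.0]]
yel 34 [ 642.47367495 -163.67303694   37.87999883] [[607.0, -166.0, 34.0], [668.0, -160.0, 41.0]] [ 1.25783228e-02 -1.71449161e+02]
block 259 ((573.0238647460938, -110.2344970703125), (96.0601577758789, 60.34116744995117), 89.10444641113281)
paddle [[ 609. -143.   63.]
 [ 624. -106.   79.]
 [ 640.  -69.   95.]] [ 642.71255615 -144.52347699   90.63248997] [-3.94506368e-01  5.82828585e+02]
```

Request:
arm_command(
  deltas=[
    {"dx": 0.0,"dy": -0.04,"dz": 0,"yaw": 8,"jaw": 1},
    {"dx": 0.04,"dy": -0.07,"dz": 0,"yaw": 16,"jaw": 1},
    {"dx": 0.08,"dy": -0.1,"dz": 0,"yaw": 24,"jaw": 1},
    {"dx": 0.12,"dy": -0.13,"dz": 0,"yaw": 32,"jaw": 1},
    {"dx": 0.163,"dy": -0.15,"dz": 0,"yaw": 40,"jaw": 1},
    {"dx": 0.163,"dy": -0.1555,"dz": 0,"yaw": 48,"jaw": 1},
    {"dx": 0.163,"dy": -0.1555,"dz": 0,"yaw": 56,"jaw": 1},
    {"dx": 0.163,"dy": -0.1555,"dz": 0,"yaw": 64,"jaw": 1},
    {"dx": 0.163,"dy": -0.1555,"dz": 0,"yaw": 72,"jaw": 1},
    {"dx": 0.163,"dy": -0.1555,"dz": 0,"yaw": 80,"jaw": 1},
    {"dx": 0.163,"dy": -0.1555,"dz": 0,"yaw": 88,"jaw": 1},
    {"dx": 0.163,"dy": -0.1555,"dz": -0.02,"yaw": 90,"jaw": 1},
    {"dx": 0.163,"dy": -0.1555,"dz": -0.02,"yaw": 90,"jaw": 1},
    {"dx": 0.163,"dy": -0.1555,"dz": -0.02,"yaw": 90,"jaw": 1},
  ],
)

```text
clock: 16.8
eef_pos: [586.9, -109.8, 192.6]
tool_rot: [-3.138, 0.001, 1.586]
force: [-0.1, -0.3, -0.8]
width: 85.5
gripper_force: 0.0
```

Run:
```python
from cup import *
s=state()
im,P=cloud('wrist'); hsv=cv2.cvtColor(im,cv2.COLOR_RGB2HSV);H,S,V=[hsv[...,i].astype(int) for i in range(3)]
X,Y,Z=[P[...,i] for i in range(3)]
B=(H>100)&(H<125)&(S>120)&(Z>80)&(abs(X-580)<90)&(abs(Y+110)<90)
print('blue',B.sum(),np.percentile(P[B],[1,99],0).round(1).tolist())
for nm,lo,hi in(('prongs',86,95.9),('top',95.9,101)):
    m=B&(Z>lo)&(Z<hi); print(nm,m.sum())
    if m.sum(): print(cv2.minAreaRect(P[m][:,:2].astype(np.float32)))
m=B&(Z>85)&(X<562); print('prong Y hist',np.histogram(Y[m],np.arange(-150,-60,4)))
for y in(-135,-125,-115,-105,-95,-85):
    m=B&(abs(Y-y)<3)&(Z>88); o=(H>=5)&(H<17)&(S>180)&(abs(Y-y)<3)&(Z>85)
    print(y,'blue X',np.percentile(X[m],[1,99]).round(1),'orange',np.percentile(X[o],[1,99]).round(1) if o.sum() else '')
```

```text
16.8 [-0.09  0.62  0.37  1.72 -0.28  0.86  0.41] [ 586.9 -109.8  192.6] [-3.138e+00  1.000e-03  1.586e+00] [-0.1 -0.3 -0.8] [-0.04  0.06  0.01]
blue 4116 [[537.9, -154.7, 81.4], [600.1, -57.5, 97.8]]
prongs 1767
((568.1879272460938, -107.43536376953125), (64.87052154541016, 99.7552719116211), 1.106248378753662)
top 2201
((571.3414306640625, -107.7453842163086), (58.74516677856445, 98.5660400390625), 1.788490653038025)
prong Y hist (array([  0,   0,  70, 103, 166,  35,   0,   0,   0,   0,   0,   0,   0,
         0,   0,   0,  85, 125, 166,  37,   0,   0]), array([-150, -146, -142, -138, -134, -130, -126, -122, -118, -114, -110,
       -106, -102,  -98,  -94,  -90,  -86,  -82,  -78,  -74,  -70,  -66,
        -62]))
-135 blue X [537.3 599.7] orange [631.3 637.3]
-125 blue X [578.4 600.4] orange [627.5 634.6]
-115 blue X [578.  600.1] orange [623.4 630.6]
-105 blue X [578.3 599.7] orange [619.1 626.2]
-95 blue X [577.4 600.4] orange [615.1 622.1]
-85 blue X [537.1 600. ] orange [611.  617.9]
```

Request:
arm_command(
  deltas=[
    {"dx": 0.01,"dy": 0.008,"dz": -0.03,"yaw": 0,"jaw": 1},
    {"dx": 0.01,"dy": 0.008,"dz": -0.06,"yaw": 0,"jaw": 1},
    {"dx": 0.01,"dy": 0.008,"dz": -0.08,"yaw": 0,"jaw": 1},
    {"dx": 0.01,"dy": 0.008,"dz": -0.08,"yaw": 0,"jaw": 1},
    {"dx": 0.01,"dy": 0.008,"dz": -0.1,"yaw": 0,"jaw": 1},
    {"dx": 0.01,"dy": 0.008,"dz": -0.12,"yaw": 0,"jaw": 1},
    {"dx": 0.01,"dy": 0.008,"dz": -0.1366,"yaw": 0,"jaw": 1},
    {"dx": 0.01,"dy": 0.008,"dz": -0.1366,"yaw": 0,"jaw": 1},
  ],
)

```text
clock: 17.65
eef_pos: [597.5, -101.9, 57.1]
tool_rot: [-3.14, 0.001, 1.587]
force: [1.0, -0.1, 0.4]
width: 85.4
gripper_force: 0.0
```

Request:
arm_command(
  deltas=[
    {"dx": 0,"dy": 0.005,"dz": 0,"yaw": 0,"jaw": 1},
    {"dx": 0,"dy": 0.012,"dz": 0,"yaw": 0,"jaw": 1},
    {"dx": 0,"dy": 0.02,"dz": 0,"yaw": 0,"jaw": 1},
    {"dx": 0,"dy": 0.028,"dz": 0,"yaw": 0,"jaw": 1},
    {"dx": 0,"dy": 0.036,"dz": 0,"yaw": 0,"jaw": 1},
    {"dx": -0.001,"dy": 0.044,"dz": 0,"yaw": 0,"jaw": 1},
    {"dx": -0.001,"dy": 0.052,"dz": 0,"yaw": 0,"jaw": 1},
    {"dx": -0.001,"dy": 0.06,"dz": 0,"yaw": 0,"jaw": 1},
    {"dx": -0.001,"dy": 0.068,"dz": 0,"yaw": 0,"jaw": 1},
    {"dx": -0.0015,"dy": 0.076,"dz": 0,"yaw": 0,"jaw": 1},
    {"dx": -0.0015,"dy": 0.083,"dz": 0,"yaw": 0,"jaw": 1},
    {"dx": -0.0015,"dy": 0.088,"dz": 0,"yaw": 0,"jaw": 1},
    {"dx": -0.0015,"dy": 0.09,"dz": 0,"yaw": 0,"jaw": 1},
    {"dx": -0.0015,"dy": 0.09,"dz": 0,"yaw": 0,"jaw": 1},
  ],
)

```text
clock: 19.05
eef_pos: [597.5, -12.0, 58.7]
tool_rot: [3.139, 0.002, 1.588]
force: [0.7, -3.5, 3.4]
width: 85.5
gripper_force: 1.8
```

```bash
cat > pm.py <<'E'
from cup import *
s=state()
for n in('side','scene'):
    im,P=cloud(n); hsv=cv2.cvtColor(im,cv2.COLOR_RGB2HSV);H,S,V=[hsv[...,i].astype(int) for i in range(3)]
    X,Y,Z=[P[...,i] for i in range(3)]
    m=((H<4)|(H>175))&(S>180)&(V>110)&(Z>8)&(Z<45)&(abs(X-675)<40)&(abs(Y+70)<60); r=P[m]
    m=(H>22)&(H<32)&(S>150)&(V>130)&(Z>25)&(Z<45)&(abs(X-640)<50)&(abs(Y+100)<110); q=P[m]
    t=lambda q: q[:,1]-0.016*(640-q[:,0])*-1 if 0 else q[:,1]-0.016*(q[:,0]-640)
    print(n,'red',len(r),np.median(t(r)).round(1) if len(r) else '','mid-range',np.ptp(t(r)).round(1) if len(r) else '','yel',len(q),np.median(t(q)).round(1) if len(q) else '')
    o=(H>=5)&(H<17)&(S>180)&(Z>60)&(Z<97)&(abs(X-620)<40)&(Y>-150)&(Y<60); q=P[o]
    if o.sum()>20: print('  paddle',o.sum(),np.polyfit(q[:,1],q[:,0],1).round(3),np.percentile(q[:,1],[2,98]).round())
    t5=(Z>88)&(Z<97)&(X>500)&(X<670)&(S<70)&(Y>0); print('  tray rim',cv2.minAreaRect(P[t5][:,:2].astype(np.float32))[0])
E
python3 pm.py
```

```text
19.05 [-0.21  0.81  0.3   1.81 -0.39  0.58  0.34] [597.5 -12.   58.7] [3.139e+00 2.000e-03 1.588e+00] [ 0.7 -3.5  3.4] [-0.76 -0.06  0.16]
side red 6 -69.2 mid-range 5.7 yel 55 -78.4
  paddle 231 [-3.96000e-01  6.08386e+02] [-59.   6.]
  tray rim (582.806640625, 310.2353515625)
scene red 9 -69.7 mid-range 5.8 yel 33 -78.2
  paddle 104 [-3.92000e-01  6.15185e+02] [-58. -16.]
  tray rim (590.1336669921875, 325.6578369140625)
```

Request:
arm_command(
  deltas=[
    {"dx": 0,"dy": 0.003,"dz": 0,"yaw": 0,"jaw": 1},
    {"dx": 0,"dy": 0.006,"dz": 0,"yaw": 0,"jaw": 1},
    {"dx": 0,"dy": 0.0085,"dz": 0,"yaw": 0,"jaw": 1},
    {"dx": 0,"dy": 0.0085,"dz": 0,"yaw": 0,"jaw": 1},
    {"dx": 0,"dy": 0.0085,"dz": 0,"yaw": 0,"jaw": 1},
    {"dx": 0,"dy": 0.0085,"dz": 0,"yaw": 0,"jaw": 1},
  ],
)

```text
clock: 19.75
eef_pos: [596.7, -3.8, 57.7]
tool_rot: [3.141, 0.002, 1.587]
force: [1.2, -4.5, 3.3]
width: 85.5
gripper_force: 2.2
```

```bash
python3 pm.py
python3 - <<'E'
# pointer vs mark through the pixel columns, cross-check with plane rays in both views
from h import *
for n in('side','scene'):
    p=camera_params(n); im,_=get_image(n); K=np.array(p["camera_matrix"],float);E=np.array(p["extrinsics"],float)
    hsv=cv2.cvtColor(im,cv2.COLOR_RGB2HSV).astype(int);H,S,V=hsv[...,0],hsv[...,1],hsv[...,2]
    w=np.zeros((400,640),bool)
    if n=='side': w[190:260,370:440]=1
    else: w[240:300,250:340]=1
    for c,m,z in(('red',((H<6)|(H>174))&(S>150)&(V>90),24),('yel',(H>20)&(H<33)&(S>130)&(V>120),37)):
        m&=w
        v,u=np.nonzero(m); r=cv2.undistortPoints(np.stack([u,v],-1).reshape(-1,1,2).astype(float),K,np.array([p["k1"],0,0,0])).reshape(-1,2)
        d=np.c_[r,np.ones(len(r))]@E[:3,:3].T; t=(z-E[2,3])/d[:,2]; q=E[:3,3]+d*t[:,None]; y=q[:,1]-0.016*(q[:,0]-640)
        print(n,c,len(u),'px',u.mean().round(),v.mean().round(),'y',np.median(y).round(1),np.percentile(y,[5,95]).round(1))
E
```

```text
19.75 [-0.22  0.81  0.3   1.81 -0.39  0.58  0.33] [596.7  -3.8  57.7] [3.141e+00 2.000e-03 1.587e+00] [ 1.2 -4.5  3.3] [-0.8  -0.02  0.15]
side red 19 -69.0 mid-range 10.9 yel 55 -70.2
  paddle 233 [-3.94000e-01  6.11672e+02] [-51.  16.]
  tray rim (579.2108764648438, 346.330322265625)
scene red 9 -69.7 mid-range 7.5 yel 33 -70.5
  paddle 100 [-4.31000e-01  6.17237e+02] [-49.  -8.]
  tray rim (590.1331787109375, 310.5541076660156)
side red 40 px 396.0 224.0 y -71.4 [-76.1 -66. ]
side yel 68 px 383.0 225.0 y -70.1 [-73.7 -66.5]
scene red 19 px 307.0 275.0 y -70.7 [-75.1 -67.1]
scene yel 46 px 300.0 260.0 y -70.1 [-73.9 -66.5]
```

Request:
arm_command(
  deltas=[
    {"dx": -0.003,"dy": 0,"dz": 0,"yaw": 0,"jaw": 1},
    {"dx": -0.0065,"dy": 0,"dz": 0,"yaw": 0,"jaw": 1},
    {"dx": -0.0065,"dy": 0,"dz": 0,"yaw": 0,"jaw": 1},
    {"dx": -0.0065,"dy": 0,"dz": 0,"yaw": 0,"jaw": 0},
    {"dx": -0.0065,"dy": 0,"dz": 0,"yaw": 0,"jaw": 0},
    {"dx": -0.0065,"dy": 0,"dz": 0,"yaw": 0,"jaw": 0},
    {"dx": -0.0065,"dy": 0,"dz": 0,"yaw": 0,"jaw": 0},
    {"dx": -0.0065,"dy": 0,"dz": 0,"yaw": 0,"jaw": 0},
    {"dx": -0.0065,"dy": 0,"dz": 0,"yaw": 0,"jaw": 0},
    {"dx": -0.0065,"dy": 0,"dz": 0,"yaw": 0,"jaw": 0},
    {"dx": -0.0065,"dy": 0,"dz": 0,"yaw": 0,"jaw": 0},
  ],
)

```text
clock: 21.05
eef_pos: [588.8, -3.8, 58.1]
tool_rot: [-3.14, 0.002, 1.586]
force: [-3.6, -5.1, 8.0]
width: 27.9
gripper_force: 63.3
```

```bash
python3 pm.py
python3 - <<'E'
from cup import *
for n in('side','scene'):
    im,P=cloud(n); hsv=cv2.cvtColor(im,cv2.COLOR_RGB2HSV);H,S,V=[hsv[...,i].astype(int) for i in range(3)]
    X,Y,Z=[P[...,i] for i in range(3)]
    m=((H<14)|(H>174))&(S>90)&(V>40)&(abs(X-440)<75)&(abs(Y-45)<45)&(Z>50)&(Z<62)
    if m.sum()>9: print(n,'cup rim',cv2.minAreaRect(P[m][:,:2].astype(np.float32)),np.percentile(P[m][:,2],[5,95]))
E
```

```text
21.05 [-0.22  0.8   0.29  1.83 -0.39  0.57  0.33] [588.8  -3.8  58.1] [-3.140e+00  2.000e-03  1.586e+00] [-3.6 -5.1  8. ] [-0.94  0.19 -0.02]
side red 17 -68.0 mid-range 9.8 yel 55 -69.9
  paddle 41 [-1.30000e-02  6.00597e+02] [-59.  14.]
  tray rim (592.6847534179688, 310.09832763671875)
scene red 9 -69.8 mid-range 7.9 yel 29 -70.4
  paddle 120 [-9.00000e-03  6.03745e+02] [-55.  23.]
  tray rim (590.2816772460938, 324.4845275878906)
side cup rim ((429.163330078125, 43.6492919921875), (109.70426177978516, 64.20377349853516), 1.0158923864364624) [50.76123881 57.35372628]
scene cup rim ((436.04119873046875, 31.785396575927734), (120.29960632324219, 44.776309967041016), 19.557693481445312) [50.45070014 58.3457574 ]
```

```bash
python3 -c "
from cell import *
print(finish_job())"
```

```text
the job is handed in; nothing more can be done
None
```

The job is handed in, and no verdict came back: all six beads were poured into the tray (not recounted after the push), the cup stands upright on the table, and block and lever are squeezed with the lever closed and the pointer within about 2 mm of the red mark by camera.

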